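Snap the stop clip onto the guide rod and set it against the end switch

ROBOT

A 6-joint arm with a two-finger parallel gripper is mounted at the origin on a cart in front of the work surface, level with it; the furniture and walls round the work are solid. World frame = base frame: x ahead of the robot, y to its left, z up, the work surface at z = 0. Lengths are in mm, angles in rad, forces in N, time in s.
With the tool pointing down it reaches from about 350 to 875 mm from the base axis. Payload 4.2 kg.
Tool frame: the origin (TCP) lies on the mounting face of the last link; the fingertips stand 173 mm ahead of it and the grasp point (between the pads) lies grip_point_offset ahead of it (grip_point_offset is the distance from the TCP to the grasp point, in mm); z points along the fingers, y is the line along which they close (so a half turn about z gives the same grasp; the last joint's range is limited). The gripper opens to 85 mm and grips with 20 to 120 N. Pads are 22 mm wide; open, the fingers measure 114 mm over their backs; the gripper's body (76 mm by 85 mm) begins 54 mm behind the grasp point. The pads swing forward as they close: fully open they stand 13 mm farther back than shut.
Start: joints at [1.407, 0.385, 0.008, 0, -1.194, -0.259], TCP at [256.414, 569.958, 404.712] pointing down, gripper open.
Joint ranges: [-3.14, 3.14], [-1.21, 2.06], [-1.07, 1.41], [-3.16, 2.05], [-2.99, -0.16], [-3.1, 3.1]. Speed limits (rad/s): [2.79, 2.79, 3.14, 3.14, 3.14, 3.14].

INTERFACE

Orientations are given as a unit quaternion [x, y, z, w].
In Python, from bench import read_state, get_image, job_done, recognise, place_of, grip_point_offset gives the robot as it stands. The module is installed in compiled form; this text tells all that it offers.
- The arm moves only by the tool carry_out, never from a script. Its arguments are lists of equal length, an entry for each row: "slide": the shift along the tool's x, y, z in m, a list of three; "roll": the turn about the tool's z in degrees; "claw": the finger opening in m, from 0 to 0.0854. A call has 1 to 8 rows; each row is the pose to reach, as a shift and turn from the pose commanded when the call began, along the tool's axes at that moment; what a row does not reach only later rows make up. A row lasts 1/8 s, in which the tool goes at most 62.5 mm and 10.7 degrees, less where a joint would pass 70% of its speed; a pose out of reach is approached as far as the arm can. A call with a gripper value outside its range is refused whole. The fingers move at their own pace and stop on an object; the grip force is fixed at half the most. Time passes only in rows, so rows that repeat a pose let the fingers close. It gives the time, the measured TCP pose, the force, the opening and the grip force at its end, in the units of the state.
- read_state(): the state, without advancing time (a new reading comes with each control period).
- get_image(name): name is "scene" or "top" or "wrist"; returns a dict with "img" (384x512x3 uint8, red, green, blue), "z_map" (384x512 float32, mm along the optical axis (not along the pixel's ray), 0 where there is no reading), "mtx" (3x3 intrinsics, pixels), "k1" (the pictures are not rectified: a ray, as slopes to the right and down, at radius r is drawn at 1 + k1 r^2 times it, then the intrinsics apply), "world_from_camera" (4x4, takes a point from camera to world coordinates); the wrist camera has in their place "T_tool_cam" (4x4, takes a point from camera to tool coordinates, whose origin is the TCP and whose axes are the flange's). Camera axes: x right, y up, looking along -z (the intrinsics and any distortion apply to the point x, -y, -z); pixel columns grow to the right and rows downward; lengths in mm; the calibration is good to about 2 mm. A picture is of the moment at which its call begins: read the wrist's pose just before it.
- job_done(): hands the job in; it is judged then, once.
Trained networks look in a picture, given as the dict that the camera call returned (one of the last four; its "shot" number tells which), for a name from the list of things; names that differ only in an ending like _2 or _b are one class to them, and where a whole thing is asked for, a point or a joint stands for the part that bears it (a point fixed in the world has none). Each returns a list of dicts, best first, with "conf" (0 to 1); they miss things now and then, are a little off and sometimes report something else, mostly with a low value. They report only what shows in the picture. A call takes as long as a camera call. They do not tell look-alikes from the thing itself.
- recognise(picture, thing): "at" ([column, row] in pixels, amid what is visible of it).
- place_of(picture, thing): "at" ([column, row] in pixels: a listed point, or the origin of a listed thing).
The state is a dict: "clock": time; "joints": joint angles; "joint_vel": joint speeds; "joint_efforts": joint torques, N m; "position": TCP position; "ee_rot": TCP orientation; "contact_force": force on the tool from outside, world axes, zero at the start; "wrist_torque": the same for the moment, N m; "gripper_width": finger opening in mm; "grasp_force": force on a finger pad.
Only numpy, scipy, OpenCV 4.12 (cv2) and the standard library are available. Lean on these libraries where they do the work, as an engineer would, in place of code of your own. Each camera call takes 0.05 s, during which the arm holds its last target. There are 200 camera calls.

TASK

The feed unit needs its stop set: take the black C-shaped clip by its block, press it down through its gap onto the free part of the guide rod until it snaps fully home, then slide it along the rod against the end switch until the switch's sleeve plunger is pushed in about half way, and leave it there, holding the plunger. Do not force it (pushes of up to 20 N are all right), never drive the plunger all the way in, and leave the vial, the box and the lying tube alone.

Things in the scene. Friction and masses are not known exactly. Their poses are not given: they have to be found in the camera images.
- clip_grip (a point): Grip point of the loose black C-shaped stop clip, which stands upright on its lips, gap down: centre of its upper block, 30 mm long (own x), 26 mm wide (own y, grip across it), 34 mm high (z up). 28 mm above the bore's centre, 44.6 mm above the lip ends, 12 mm below the block's top, 22 mm above its underside. Fingertips must stay above the underside, clear of the jaws. Both ways round are alike.
- clip_bore (a point): Centre of the clip's bore (for a 12 mm rod), 16.6 mm above the lip ends; own x runs along the bore, z up. Fully home, it lies on the rod's axis. The lips meet the rod with the bore about 14 mm above the axis; pressing on takes 12 to 20 N, most at about 10 mm, then it snaps over and pulls itself down.
- clip: The whole clip, 110 to 185 g, 56.6 mm high; origin between the lip ends. Under its block hang two spring jaws, 30 mm long, flared to a funnel 16 mm wide, with a 6 mm throat above. On the rod they squeeze it with some 20 N: sliding takes a steady 3 to 7 N, the clip stays where it is left, also against the switch's spring, and led off the rod's line its cheeks (0.8 mm clear) press on it.
- rod_start (a point): Point on the axis of the 12 mm steel guide rod, straight above the pivot screw of the beam that carries it, 75 mm above the worktop: press the clip on about here. Own x is the base plate's long axis, roughly toward the end switch; z up. The rod is level and passes through this point, but runs up to 0.16 rad askew of this x, to either side, unreported: follow it by feel or eye.
- feed_unit: Feed unit, base plate 270 x 108 x 12 mm fixed to the worktop. Its beam carries two end posts (18 x 44 mm, tops 19 mm above the rod's axis, one 59 mm from rod_start toward -x), the rod and a grey switch block (30 x 50 mm, top 23 mm above the axis), locked in a new place each time: its plunger's front is 66 to 111 mm along the rod from rod_start, unreported. Origin 50 mm from rod_start in +x.
- plunger (a joint): How far the switch's sleeve plunger is pushed in, in m: 0 free, 0.010 all the way in. It is a bright steel sleeve of 21 mm diameter round the rod, standing 14 mm out of the switch block toward -x; the clip's end face pushes it toward +x. Its spring gives 1.5 N at first touch and 0.25 N more per mm.
- vial: Bystander: small standing vial, 23 mm across and 51 mm high; origin at the centre of its underside.
- film_box: Bystander: small blue carton, 66 x 66 x 58 mm; origin at the centre of its underside.
- lying_tube: Bystander: centrifuge tube lying on the worktop, 114 mm long along its x, 34 mm thick; origin at the centre of its underside.
Things that resemble listed ones, but are neither listed nor needed, are in the scene too. What is shaped like the clip but orange is not meant.

How it is judged:
By the outcome, as a careful person would: the job done as asked, in the order asked, and still so for the second after the job is handed in, with the robot touching nothing.
It also fails if it takes over 72 s, if anything falls off the work surface, if the arm or the gripper's body presses on something with over 40 N, if the wrist force passes 120 N, or if a joint passes its speed limit or range.

## Working session

There is one attempt and no reset: what is moved stays moved. The work goes in short steps, Python scripts to look and compute and a tool call to move; the robot and the scene stay as the last step left them, time stands still between calls to the robot, and variables do not carry over. Pictures are saved under pics/ and viewed, at most 10 in all, crops included, and the job is handed in when it is done.

Besides the shell and the picture viewer there is one more tool, called by a JSON object that holds its "name" and its "arguments". carry_out: Moves the arm, as the interface text tells. Its arguments: {"type":"object","properties":{"slide":{"type":"array"},"roll":{"type":"array"},"claw":{"type":"array"}},"required":["slide","roll","claw"]}

```bash
mkdir -p pics; cat > h.py <<'E'
import numpy as np, cv2
from bench import *
from scipy.spatial.transform import Rotation as R
def cam(n):
    s=read_state(); d=get_image(n)
    if n=='wrist':
        T=np.eye(4);T[:3,:3]=R.from_quat(s['ee_rot']).as_matrix();T[:3,3]=s['position']
        d['W']=T@np.array(d['T_tool_cam'])
    else: d['W']=np.array(d['world_from_camera'])
    return d
def ray(d,p):
    K=np.array(d['mtx']); x=(p[0]-K[0,2])/K[0,0]; y=(p[1]-K[1,2])/K[1,1]
    rd=np.hypot(x,y); r=rd
    for _ in range(20): r=rd/(1+d['k1']*r*r)
    f=r/rd if rd>0 else 1
    v=np.array([x*f,-y*f,-1.]); return d['W'][:3,3],d['W'][:3,:3]@v
def atz(d,p,z):
    o,v=ray(d,p); return o+v*(z-o[2])/v[2]
def bydepth(d,p):
    o,v=ray(d,p); return o+v*float(d['z_map'][int(round(p[1])),int(round(p[0]))])
def tri(a,b):
    A=[];B=[]
    for d,p in (a,b):
        o,v=ray(d,p);v=v/np.linalg.norm(v);P=np.eye(3)-np.outer(v,v);A.append(P);B.append(P@o)
    x=np.linalg.solve(sum(A),sum(B)); return x
def proj(d,w):
    c=np.linalg.inv(d['W'])@np.append(w,1); x,y=c[0]/-c[2],-c[1]/-c[2]; f=1+d['k1']*(x*x+y*y)
    K=np.array(d['mtx']); return np.array([K[0,0]*x*f+K[0,2],K[1,1]*y*f+K[1,2]])
E
python3 - <<'E'
from h import *
np.set_printoptions(precision=1,suppress=True)
print(grip_point_offset,read_state())
ims=[]
for n in ('scene','top','wrist'):
    d=cam(n); ims.append(d['img'])
    for t in ('clip_grip','clip_bore','rod_start','feed_unit','plunger'):
        for f in ((place_of,) if t!='plunger' else (recognise,)):
            print(n,t,[(np.round(r['at'],1),round(r['conf'],2),bydepth(d,r['at'])) for r in f(d,t)[:3]])
a=np.hstack(ims[:2]);cv2.imwrite('pics/a.png',cv2.resize(a[:,:,::-1],(800,300)))
cv2.imwrite('pics/top.png',cv2.resize(ims[1][:,:,::-1],(800,600)))
cv2.imwrite('pics/scene.png',cv2.resize(ims[0][:,:,::-1],(800,600)))
E
```

```text
154.70000000000002 {'clock': 0.0, 'joints': array([ 1.4,  0.4,  0. , -0. , -1.2, -0.3]), 'joint_vel': array([ 0.,  0., -0.,  0., -0.,  0.]), 'joint_efforts': array([  0. , -39.2,  18.8,   4.2,  -0. ,   0. ]), 'position': array([256.3, 569.8, 403.6]), 'ee_rot': array([ 1. , -0.2, -0. ,  0. ]), 'contact_force': array([ 0.8,  0. , -0.4]), 'wrist_torque': array([-0.,  0.,  0.]), 'grasp_force': 0.0, 'gripper_width': 85.5660932111819}
scene clip_grip [(array([329.2, 267.1]), 0.93, array([ 458.1, -348.3,   56.5])), (array([300.1, 251.9]), 0.87, array([ 445.6, -283.2,   58.1])), (array([279.6, 236.4]), 0.78, array([ 452.7, -212.6,   54. ]))]
scene clip_bore [(array([283.4, 247.6]), 0.85, array([ 459.2, -218.9,   27.1])), (array([328.6, 280.7]), 0.72, array([ 458.5, -350.5,   26.5])), (array([299.3, 268.1]), 0.7, array([ 442.2, -287.8,   23.9]))]
scene rod_start [(array([255.9, 181.4]), 0.93, array([548.8,   3. ,  75.6]))]
scene feed_unit [(array([248.8, 196.2]), 0.58, array([547.9,  33.7,  20.3]))]
scene plunger [(array([184.7, 175.7]), 0.67, array([473.2, 273.9,  15. ]))]
top clip_grip [(array([357. , 211.2]), 0.7, array([ 459.7, -336.5,   56.9])), (array([310. , 211.3]), 0.63, array([ 461.6, -192.4,   47.6])), (array([336.8, 216.7]), 0.4, array([ 443.6, -272.6,   59.2]))]
top clip_bore [(array([353.9, 210.8]), 0.68, array([ 461.3, -328.4,   51.4])), (array([334.5, 214.1]), 0.67, array([ 451.8, -266.7,   55. ])), (array([314.1, 210.7]), 0.65, array([ 462.9, -203.4,   58.1]))]
top rod_start [(array([240.7, 181.2]), 0.91, array([553.4,  20. ,  81.2]))]
top feed_unit [(array([235.3, 183.1]), 0.96, array([555.6,  39.5,  15.5]))]
top plunger [(array([335.4, 212.5]), 0.69, array([ 456.7, -269.8,   54.7]))]
wrist clip_grip []
wrist clip_bore []
wrist rod_start []
wrist feed_unit []
wrist plunger []
```

View pics/top.png

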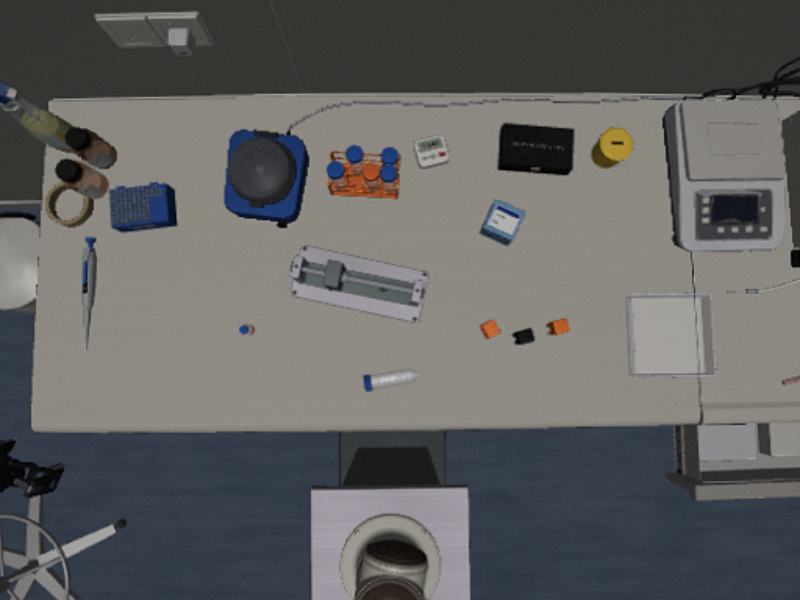

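View pics/scene.png

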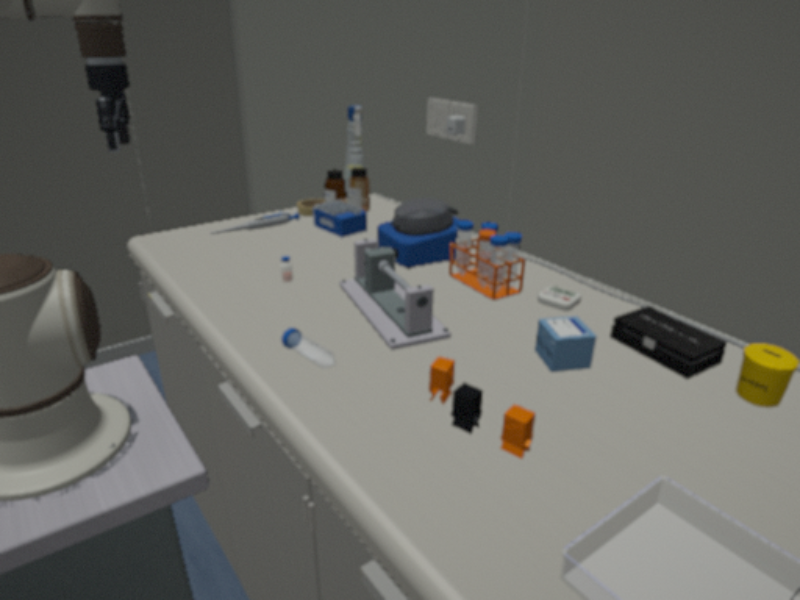

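The top view (800x600) shows the feed unit around (360,283) with the switch block at its left end (333,273), which is +y. Things that could be taken for the clip: orange (490,329), black (524,336), orange (560,326). In the scene view these are orange (441,378), black (467,407) and orange (517,430). The black middle one is the clip. I'll go over the feed unit first, then close to the clip.

```bash
cat >> h.py <<'E'
def yaw(M=None):
    M=R.from_quat(read_state()['ee_rot']).as_matrix() if M is None else M
    return np.degrees(np.arctan2(M[1,0],M[0,0]))
def plan(*tg):
    "targets (x,y,z of TCP, yaw deg or None) -> slide m, roll deg"
    s=read_state();M=R.from_quat(s['ee_rot']).as_matrix();y0=yaw()
    for t in tg:
        print(np.round(M.T@(np.array(t[:3])-s['position'])/1000,4).tolist(), 0 if t[3] is None else round((y0-t[3]+180)%360-180,2))
E
python3 - <<'E'
from h import *
np.set_printoptions(precision=3,suppress=True)
d=cam('wrist');print(d['T_tool_cam'],d['mtx'],d['k1'],yaw())
plan((490,60,400,None),(420,-270,400,None))
t=cam('top');s=cam('scene')
for a,b in (((524,336),(467,393)),((490,329),(441,366)),((560,326),(519,414))):
    print(tri((t,np.array(a)*.64),(s,np.array(b)*.64)))
print(tri((t,(240.7,181.2)),(s,(255.9,181.4))))
E
```

```text
[[-0.     0.953  0.304 77.576]
 [ 1.     0.    -0.     0.771]
 [-0.     0.304 -0.953 30.701]
 [ 0.     0.     0.     1.   ]] [[327.617   0.    252.041]
 [  0.    327.617 187.95 ]
 [  0.      0.      1.   ]] -0.09618866633240118 -24.22398140613729
[0.4222, 0.3692, 0.0047] 0
[0.4938, 0.6989, 0.0047] 0
[ 450.617 -271.741   50.247]
[ 464.955 -204.169   50.33 ]
[ 468.985 -343.424   53.333]
[557.311  18.965  67.389]
```

```bash
python3 - <<'E'
from h import *
plan((530,45,400,-11),(400,-270,330,-11))
E
```

```text
[0.4649, 0.3665, 0.0047] -13.22
[0.4756, 0.7071, 0.0747] -13.22
```

{"name": "carry_out", "arguments": {"slide": [[0.0465,0.0366,0.0],[0.093,0.073,0.0],[0.14,0.11,0.0],[0.186,0.147,0.002],[0.232,0.183,0.003],[0.279,0.22,0.004],[0.325,0.256,0.005],[0.372,0.293,0.005]], "roll": [-2,-4,-6,-8,-10,-12,-13,-13], "claw": [0.085,0.08,0.07,0.06,0.055,0.055,0.055,0.055]}}

```text
clock: 2.05
position: [476.0, 148.4, 400.1]
ee_rot: [0.995, -0.098, 0.0, -0.0]
contact_force: [0.8, 0.9, -0.4]
gripper_width: 54.8
grasp_force: 0.0
```

```bash
python3 - <<'E'
from h import *
plan((530,45,400,-11))
E
```

```text
[0.0731, 0.0909, 0.0001] -0.19
```

{"name": "carry_out", "arguments": {"slide": [[0.037,0.045,0.0],[0.073,0.091,0.0],[0.073,0.091,0.0]], "roll": [0,0,0], "claw": [0.055,0.055,0.055]}}

```text
clock: 2.42
position: [530.4, 43.5, 399.4]
ee_rot: [0.995, -0.101, -0.0, 0.0]
contact_force: [0.4, -0.4, -0.6]
gripper_width: 55.5
grasp_force: 0.0
```

```bash
python3 - <<'E'
from h import *
np.set_printoptions(precision=1,suppress=True)
d=cam('wrist');print(read_state()['position'],yaw())
for t in ('rod_start','feed_unit'): print(t,[(r['at'],round(r['conf'],2),bydepth(d,r['at'])) for r in place_of(d,t)[:2]])
print([(r['at'],r['conf'],bydepth(d,r['at'])) for r in recognise(d,'plunger')[:2]])
np.savez('w1.npz',**{k:d[k] for k in('img','z_map','mtx','k1','W')})
cv2.imwrite('pics/w1.png',cv2.resize(d['img'][:,:,::-1],(800,600)))
plan((375,-270,350,-11))
E
```

```text
[529.8  45.  399.4] -11.446777690012654
rod_start [([280.9, 138.7], 0.72, array([555.4,  11.4,  80.1]))]
feed_unit [([231.6, 128.2], 0.83, array([566.5,  57.2,  21.6]))]
[([203.3, 144.6], 0.62, array([564.8,  79.2,  84.6]))]
[-0.0896, 0.3412, 0.0497] -0.17
```

View pics/w1.png

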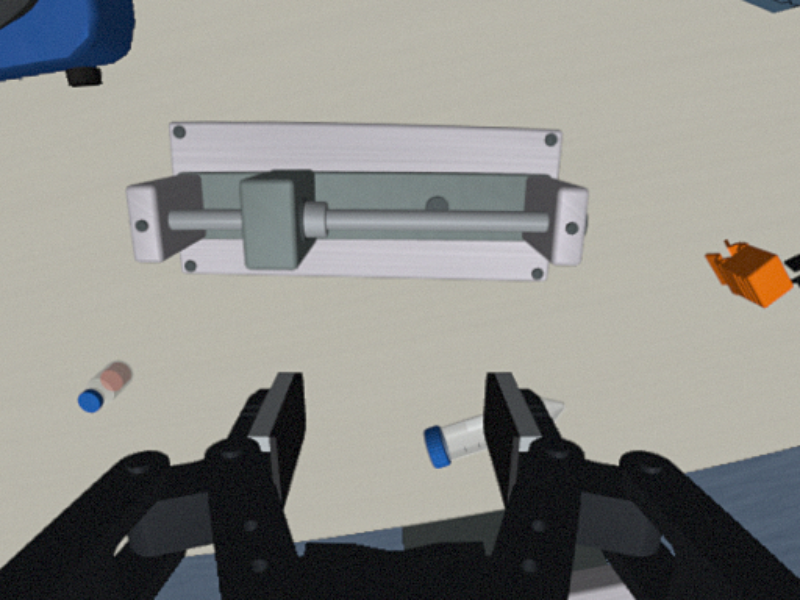

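The wrist view over the unit (800x600) shows the rod from the right post (567,222) to the bright sleeve (325,219), the switch block at (275,222), and the pivot screw at (437,205). The free part is clear. Next I'll go to the clip.

{"name": "carry_out", "arguments": {"slide": [[-0.006,0.05,0.0],[-0.012,0.1,0.01],[-0.018,0.15,0.02],[-0.024,0.2,0.03],[-0.03,0.25,0.035],[-0.036,0.3,0.04],[-0.042,0.332,0.04],[-0.042,0.332,0.04]], "roll": [0,0,0,0,0,0,0,0], "claw": [0.055,0.055,0.055,0.055,0.055,0.055,0.055,0.055]}}

```text
clock: 3.62
position: [423.2, -271.0, 359.8]
ee_rot: [0.995, -0.098, 0.0, 0.0]
contact_force: [0.2, 0.6, -0.3]
gripper_width: 54.6
grasp_force: 0.0
```

```bash
python3 - <<'E'
from h import *
np.set_printoptions(precision=1,suppress=True)
d=cam('wrist');print(read_state()['position'],yaw())
for t in ('clip_grip','clip_bore','clip'): print(t,[(r['at'],round(r['conf'],2),bydepth(d,r['at'])) for r in place_of(d,t)[:3]])
np.savez('w2.npz',**{k:d[k] for k in('img','z_map','mtx','k1','W')})
cv2.imwrite('pics/w2.png',cv2.resize(d['img'][:,:,::-1],(800,600)))
# rod line from w1
w=dict(np.load('w1.npz')); P=[]
for c in range(215,345):
    for r in range(130,152): P.append(bydepth(w,(c,r)))
P=np.array(P); Q=P[(P[:,2]>70)&(P[:,2]<90)]
print(len(Q),Q.min(0),Q.max(0))
T=Q[Q[:,2]>np.percentile(Q[:,2],50)]
l=cv2.fitLine(Q[:,:2].astype(np.float32),cv2.DIST_HUBER,0,.01,.01).ravel();print(l,np.degrees(np.arctan2(l[1],l[0])),np.percentile(Q[:,2],[5,50,95]))
pts=[(437,205),(551,140),(180,132),(190,266),(537,274)]
for p,z in zip(pts,(25,12,12,12,12)): print(p,atz(w,np.array(p)*.64,z),bydepth(w,np.array(p)*.64))
E
```

```text
[ 423.6 -270.3  359.9] -11.205883891482397
clip_grip [([166.1, 142.6], 0.88, array([ 467.2, -206.8,   57.1])), ([247.8, 144.9], 0.83, array([ 451.4, -273.7,   55.9])), ([322.6, 104.9], 0.83, array([ 472.1, -340.2,   56.7]))]
clip_bore [([249.0, 138.8], 0.81, array([ 456.4, -275.8,   57.1])), ([313.3, 108.1], 0.75, array([ 470.9, -332.5,   55.5])), ([175.6, 139.8], 0.63, array([ 467.7, -214.8,   55.2]))]
clip [([317.1, 104.4], 0.94, array([ 473.3, -336. ,   55.9])), ([180.1, 136.1], 0.9, array([ 468.9, -217.1,   45.9])), ([244.3, 138.4], 0.83, array([ 457.4, -272. ,   56.5]))]
1743 [534.9 -45.1  73.8] [570.9  70.2  83.3]
[  0.2   1.  554.1  13.2] 78.26311 [76.7 80.2 81.8]
(437, 205) [553.8   8.2  25. ] [553.8   8.3  25.5]
(551, 140) [580.3 -76.6  12. ] [580.5 -75.8  14.8]
(180, 132) [637.  169.5  12. ] [636.8 168.7  14. ]
(190, 266) [545.1 191.5  12. ] [545.5 190.4  14.5]
(537, 274) [488.2 -55.2  12. ] [489.1 -54.6  14.8]
```

View pics/w2.png

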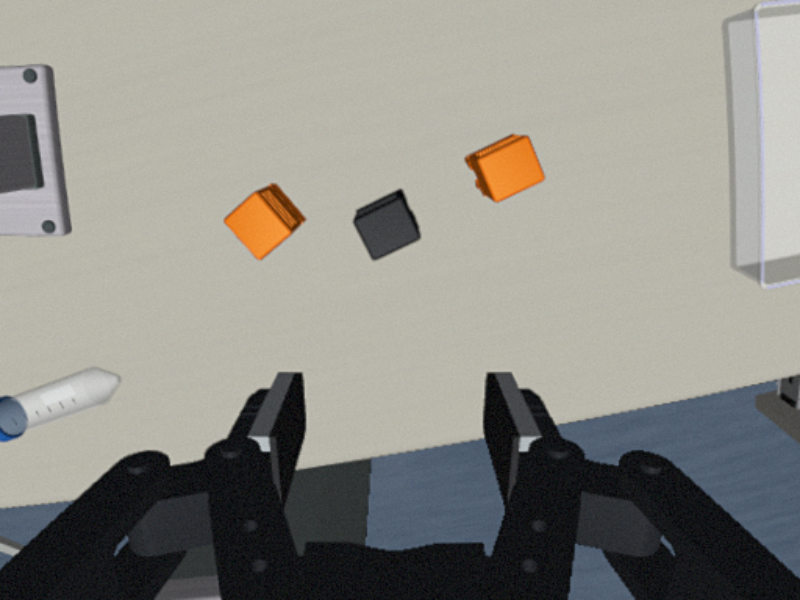

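```bash
python3 - <<'E'
from h import *
np.set_printoptions(precision=1,suppress=True)
w=dict(np.load('w2.npz'));T=[];L=[]
for r in range(105,180):
    for c in range(215,285):
        p=bydepth(w,(c,r))
        if w['img'][r,c].max()<90 and w['z_map'][r,c]>0:(T if p[2]>52 else L).append(p)
T=np.array(T);print(len(T),len(L),T.mean(0))
b=cv2.minAreaRect(T[:,:2].astype(np.float32));print(b,cv2.boxPoints(b))
c=w['img'][105:180,215:295,::-1].astype(float)*2.2
cv2.imwrite('pics/c.png',cv2.resize(np.clip(c,0,255).astype(np.uint8),(640,600),interpolation=cv2.INTER_CUBIC))
E
```

```text
1049 149 [ 451.  -273.4   56.4]
((450.7362365722656, -273.269775390625), (25.590988159179688, 29.84170150756836), 14.831060409545898) [[ 434.5 -262.1]
 [ 442.2 -291. ]
 [ 466.9 -284.4]
 [ 459.3 -255.6]]
```

View pics/c.png

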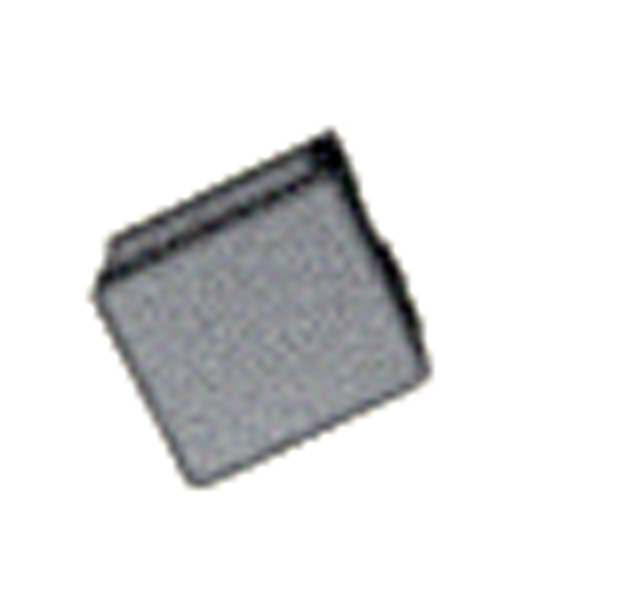

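The crop shows the black clip's top face with one jaw strip along its long upper side, so the bore runs along the long edge, at world angle 105°. It is the black clip, and there is free room between its orange neighbours across the grip line.

```bash
python3 - <<'E'
from h import *
np.set_printoptions(precision=3,suppress=True)
s=read_state();print(s['joints'],s['position'],yaw())
plan((450.7,-273.3,250,-75),(450.7,-273.3,203,-75))
E
```

```text
[-0.243  0.217 -0.354 -0.    -0.999  1.62 ] [ 424.054 -269.543  359.934] -11.09121442064323
[0.0268, -0.0014, 0.1099] 63.91
[0.0268, -0.0014, 0.1569] 63.91
```

{"name": "carry_out", "arguments": {"slide": [[0.01,0.0,0.02],[0.02,-0.001,0.04],[0.027,-0.0014,0.06],[0.027,-0.0014,0.08],[0.027,-0.0014,0.095],[0.027,-0.0014,0.11],[0.027,-0.0014,0.11]], "roll": [10.5,21,31.5,42,52.5,63.9,63.9], "claw": [0.055,0.055,0.055,0.055,0.055,0.055,0.055]}}

```text
clock: 4.7
position: [450.5, -273.5, 248.9]
ee_rot: [0.794, -0.608, -0.001, 0.0]
contact_force: [-0.2, 0.2, -0.1]
gripper_width: 54.8
grasp_force: 0.0
```

```bash
python3 - <<'E'
from h import *
np.set_printoptions(precision=2,suppress=True)
w=cam('wrist');print(read_state()['position'],yaw());T=[]
r0=[(r['at'],round(r['conf'],2)) for r in place_of(w,'clip_grip')[:3]];print(r0)
pc=proj(w,(450.7,-273.3,56.6)); print(pc)
for r in range(int(pc[1])-50,int(pc[1])+50):
    for c in range(int(pc[0])-50,int(pc[0])+50):
        if not(0<=r<384 and 0<=c<512):continue
        p=bydepth(w,(c,r))
        if w['img'][r,c].max()<100 and w['z_map'][r,c]>0 and 52<p[2]<62 and np.hypot(p[0]-450.7,p[1]+273.3)<22:T.append(p)
T=np.array(T);print(len(T),T.mean(0))
b=cv2.minAreaRect(T[:,:2].astype(np.float32));print(b)
plan((450.7,-273.3,202,-75))
# two-view height: previous wrist view and this one, top-face centre
w2=dict(np.load('w2.npz'))
print(tri((w2,proj(w2,(450.7,-273.3,56.4))),(w,proj(w,T.mean(0)))))
E
```

```text
[ 450.82 -273.8   249.69] -74.88526594646969
[([249.3, 92.7], 0.95), ([196.9, 316.0], 0.78), ([250.4, 227.5], 0.66)]
[249.56 234.61]
2396 [ 450.65 -274.96   56.29]
((450.3741760253906, -273.86920166015625), (26.291393280029297, 30.137910842895508), 14.277054786682129)
[-0.0008, 0.0001, 0.0482] 0.12
[ 450.07 -273.11   52.31]
```

{"name": "carry_out", "arguments": {"slide": [[0.0,0.0,0.02],[0.0,0.0,0.037],[0.0,0.0,0.047],[0.0,0.0,0.047],[0.0,0.0,0.047],[0.0,0.0,0.047],[0.0,0.0,0.047],[0.0,0.0,0.047]], "roll": [0,0,0,0.6,0.6,0.6,0.6,0.6], "claw": [0.055,0.055,0.055,0.055,0.02,0.02,0.02,0.02]}}

```text
clock: 5.8
position: [450.7, -274.8, 203.6]
ee_rot: [0.79, -0.614, 0.001, -0.0]
contact_force: [-0.8, 1.0, 5.2]
gripper_width: 24.9
grasp_force: 60.1
```

{"name": "carry_out", "arguments": {"slide": [[0.0,0.0,-0.03],[0.0,0.0,-0.08],[0.0,0.0,-0.13],[0.0,0.0,-0.15],[0.0,0.0,-0.15]], "roll": [0,0,0,0,0], "claw": [0.02,0.02,0.02,0.02,0.02]}}

```text
clock: 6.42
position: [450.1, -274.6, 353.7]
ee_rot: [0.789, -0.614, 0.001, -0.001]
contact_force: [0.3, 0.8, -1.2]
gripper_width: 25.0
grasp_force: 59.4
```

```bash
python3 - <<'E'
from h import *
s=read_state();print(s['position'],s['contact_force'],s['gripper_width'],s['grasp_force'],yaw())
plan((553.5,8.3,345,-101.7),(530,-50,345,-101.7))
E
```

```text
[ 450.13303955 -274.64801248  353.69212089] [ 0.31698716  0.81981064 -1.18926996] 25.012008867642074 59.391122460365295 -75.74064896999823
[-0.2488, -0.1699, 0.0089] 25.96
[-0.1981, -0.1327, 0.0089] 25.96
```

{"name": "carry_out", "arguments": {"slide": [[-0.042,-0.028,0.0],[-0.084,-0.056,0.0],[-0.126,-0.085,0.003],[-0.168,-0.114,0.006],[-0.21,-0.142,0.009],[-0.249,-0.17,0.009],[-0.249,-0.17,0.009],[-0.249,-0.17,0.009]], "roll": [5,10,15,20,25,26,26,26], "claw": [0.02,0.02,0.02,0.02,0.02,0.02,0.02,0.02]}}

```text
clock: 7.42
position: [553.0, 8.5, 341.6]
ee_rot: [-0.631, 0.776, 0.001, -0.002]
contact_force: [-1.0, -0.0, -0.6]
gripper_width: 25.4
grasp_force: 59.4
```

```bash
python3 - <<'E'
from h import *
np.set_printoptions(precision=1,suppress=True)
s=read_state();d=cam('wrist');print(s['position'],yaw())
for t in ('rod_start','clip_bore','clip_grip'): print(t,[(r['at'],round(r['conf'],2),bydepth(d,r['at'])) for r in place_of(d,t)[:2]])
np.savez('w3.npz',**{k:d[k] for k in('img','z_map','mtx','k1','W')})
for a in ((553.1,8.3,75),(543.4,-40,75),(553.5,8.3,155)): print(proj(d,a)/.64)
cv2.imwrite('pics/w3.png',cv2.resize(d['img'][:,:,::-1],(800,600)))
E
```

```text
[553.    8.5 341.6] -101.76027967856466
rod_start [([248.5, 191.8], 0.95, array([553.6,   5.9,  80.3]))]
clip_bore [([254.2, 236.7], 0.7, array([548.2,  -4.8, 179.1]))]
clip_grip []
[390.3 300.6]
[389.4 198.6]
[388.7 375.5]
```

View pics/w3.png

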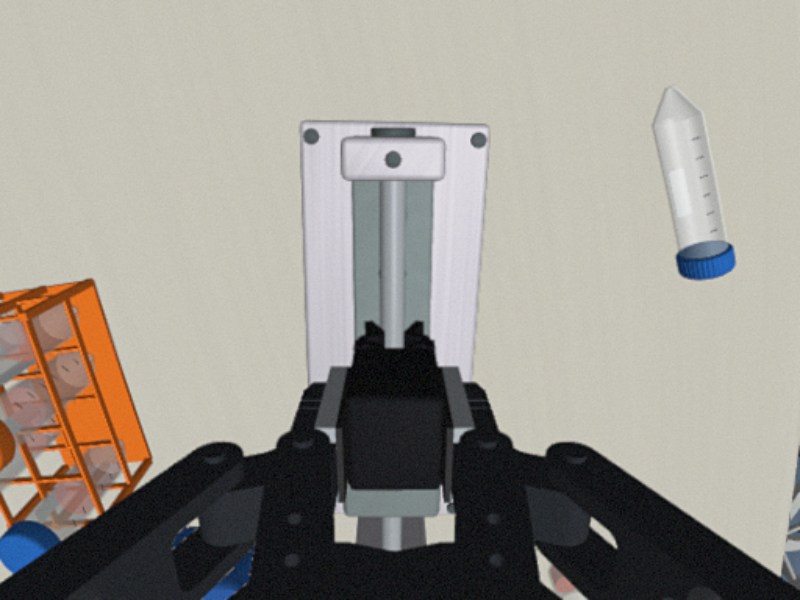

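The view shows the clip held upright with its lips at (374,330) and (414,330), straddling the rod at column ~393. The rod runs straight up the picture to the rear post (393,158). I'll measure the offset and angle from this picture.

```bash
python3 - <<'E'
from h import *
np.set_printoptions(precision=2,suppress=True)
d=dict(np.load('w3.npz'));g=cv2.cvtColor(d['img'],cv2.COLOR_RGB2GRAY).astype(float)
print(g[140:144,222:282].mean(0).astype(int)); print(g[160:164,222:282].mean(0).astype(int)); print(g[211:214,222:282].mean(0).astype(int)); print(g[290,215:290].astype(int))
# rod via depth
C=[]
for r in range(118,200,4):
    z=d['z_map'][r,225:280]; P=np.array([bydepth(d,(c,r)) for c in range(225,280)])
    m=(P[:,2]>70)&(P[:,2]<90); C.append((r,(225+np.where(m)[0]).mean(),m.sum(),*P[m][:,:2].mean(0)))
C=np.array(C);print(C[::4]);M=C[:,3:5]
f=np.polyfit(M[:,1],M[:,0],1);print('x at y=8.5',np.polyval(f,8.5),'angle',np.degrees(np.arctan2(1,f[0])))
print('clip')
for r in range(206,222,3):
    P=np.array([bydepth(d,(c,r)) for c in range(215,290)]);m=(P[:,2]>115)&(P[:,2]<175)
    print(r,215+np.where(m)[0])
    if m.any(): print(P[m].mean(0))
E
```

```text
[211 211 211 169 107 127 136 135 136 137 135 137 138 135 136 136 136 137
 138 137 124  98 107 124 137 145 149 158 171 188 195 183 170 165 164 156
 144 131 135 142 142 143 145 145 144 143 145 143 143 143 146 147 144 136
 140 191 222 222 221 216]
[209 210 210 176 109 122 138 139 138 137 137 138 140 137 139 136 139 141
 140 139 124  99 104 125 136 148 150 157 171 187 193 185 169 167 162 157
 140 137 142 142 142 142 141 142 139 142 142 142 143 143 143 143 136 126
 177 218 220 217 215 211]
[204 203 206 207 170 113 126 141 138 141 142 108  32  10  11   8  16  17
   8   8  15  14  19  52 115 148 152 158 165 175 179 174 165 167 160 143
 103  47  19   8  11  18   6  15  19  18  19  14  44 111 147 141 138 182
 213 210 210 205 208 207]
[50 53 55 50 40 23 20 16 21 28 27 25 31 28 29 26 21 27 25 31 29 24 33 25
 29 24 23 32 32 30 31 18 32 32 35 21 38 31 31 31 32 31 36 26 28 24 33 30
 28 29 35 28 32 30 30 32 37 29 30 28 33 30 22 40 25 30 27 23  5 15 35 53
 59 56 48]
[[118.   251.    17.   540.76 -46.49]
 [134.   251.5   16.   542.68 -35.52]
 [150.   251.87  15.   544.74 -24.3 ]
 [166.   251.5   16. 
[... 328 characters left out ...]
[548.58  -4.43 144.08]
212 [234 235 236 237 238 239 240 241 242 243 244 245 246 259 260 261 262 263
 264 265 266 267 268 269 270 271]
[548.93  -3.77 146.7 ]
215 [230 231 232 233 234 235 236 237 238 239 240 241 242 243 244 245 246 259
 260 261 262 263 264 265 266 267 268 269 270 271 272 273 274 275]
[548.85  -4.45 152.63]
218 [227 228 229 230 231 232 233 234 235 236 237 238 239 240 241 242 243 244
 245 246 259 260 261 262 263 264 265 266 267 268 269 270 271 272 273 274
 275 276 277 278]
[548.96  -3.99 155.51]
221 [227 228 229 230 231 232 233 234 235 236 237 238 239 240 241 242 243 244
 245 246 259 260 261 262 263 264 265 266 267 268 269 270 271 272 273 274
 275 276 277]
[549.15  -4.81 161.16]
```

{"name": "carry_out", "arguments": {"slide": [[0.0,-0.0008,0.03],[0.0,-0.0008,0.05],[0.0,-0.0008,0.06],[0.0,-0.0008,0.062],[0.0,-0.0008,0.062]], "roll": [0,0,0,0,0], "claw": [0.02,0.02,0.02,0.02,0.02]}}

```text
clock: 8.25
position: [554.7, 8.2, 282.4]
ee_rot: [-0.631, 0.776, -0.0, 0.001]
contact_force: [0.2, 0.2, -0.6]
gripper_width: 25.4
grasp_force: 59.5
```

{"name": "carry_out", "arguments": {"slide": [[0.0,0.0,0.002],[0.0,0.0,0.004],[0.0,0.0,0.005],[0.0,0.0,0.006],[0.0,0.0,0.006]], "roll": [0,0,0,0,0], "claw": [0.02,0.02,0.02,0.02,0.02]}}

```text
clock: 8.88
position: [553.8, 8.3, 275.6]
ee_rot: [-0.631, 0.776, 0.001, -0.001]
contact_force: [-5.0, 0.2, 2.5]
gripper_width: 25.3
grasp_force: 60.0
```

Contact at the expected height, with -5 N sideways: the clip sits a little too far toward +x. I'll shift it back.

{"name": "carry_out", "arguments": {"slide": [[0.0,0.0008,0.0],[0.0,0.0012,0.0],[0.0,0.0012,0.001],[0.0,0.0012,0.001]], "roll": [0,0,0,0], "claw": [0.02,0.02,0.02,0.02]}}

```text
clock: 9.38
position: [553.3, 8.6, 274.9]
ee_rot: [-0.631, 0.776, -0.0, 0.0]
contact_force: [-4.7, -1.3, 4.4]
gripper_width: 24.8
grasp_force: 60.1
```

{"name": "carry_out", "arguments": {"slide": [[0.0,0.0008,0.0],[0.0,0.0015,0.0],[0.0,0.0015,0.001],[0.0,0.0015,0.001]], "roll": [0,0,0,0], "claw": [0.02,0.02,0.02,0.02]}}

```text
clock: 9.88
position: [552.6, 8.9, 274.8]
ee_rot: [-0.631, 0.775, -0.001, 0.001]
contact_force: [-1.1, -2.1, 4.6]
gripper_width: 25.3
grasp_force: 60.5
```

Sideways force is nearly gone. Pressing on in steps.

{"name": "carry_out", "arguments": {"slide": [[0.0,0.0003,0.001],[0.0,0.0003,0.002],[0.0,0.0003,0.002]], "roll": [0,0,0], "claw": [0.02,0.02,0.02]}}

```text
clock: 10.25
position: [552.7, 9.2, 273.8]
ee_rot: [-0.632, 0.775, -0.002, 0.002]
contact_force: [-2.1, -1.6, 9.3]
gripper_width: 24.9
grasp_force: 61.0
```

{"name": "carry_out", "arguments": {"slide": [[0.0,0.0,0.001],[0.0,0.0,0.002],[0.0,0.0,0.002]], "roll": [0,0,0], "claw": [0.02,0.02,0.02]}}

```text
clock: 10.62
position: [552.9, 9.3, 272.9]
ee_rot: [-0.632, 0.775, -0.002, 0.003]
contact_force: [-2.9, -1.1, 14.2]
gripper_width: 25.0
grasp_force: 61.7
```

{"name": "carry_out", "arguments": {"slide": [[0.0,0.0003,0.001],[0.0,0.0005,0.002],[0.0,0.0005,0.002]], "roll": [0,0,0], "claw": [0.02,0.02,0.02]}}

```text
clock: 11.0
position: [553.2, 9.5, 270.8]
ee_rot: [-0.632, 0.775, -0.003, 0.004]
contact_force: [-0.4, -1.8, 8.7]
gripper_width: 25.0
grasp_force: 60.9
```

{"name": "carry_out", "arguments": {"slide": [[0.0,0.0,0.001],[0.0,0.0,0.002],[0.0,0.0,0.002],[0.0,0.0,0.002]], "roll": [0,0,0,0], "claw": [0.02,0.02,0.02,0.02]}}

```text
clock: 11.5
position: [551.8, 9.7, 265.8]
ee_rot: [-0.631, 0.776, -0.001, 0.002]
contact_force: [1.5, 2.3, -0.5]
gripper_width: 25.0
grasp_force: 59.5
```

{"name": "carry_out", "arguments": {"slide": [[0.0,0.0,0.001],[0.0,0.0,0.002],[0.0,0.0,0.003],[0.0,0.0,0.003]], "roll": [0,0,0,0], "claw": [0.02,0.02,0.02,0.02]}}

```text
clock: 12.0
position: [551.6, 9.0, 262.5]
ee_rot: [-0.631, 0.776, -0.001, 0.001]
contact_force: [6.3, -1.2, -2.9]
gripper_width: 25.0
grasp_force: 59.2
```

{"name": "carry_out", "arguments": {"slide": [[0.0,-0.0008,0.001],[0.0,-0.0015,0.002],[0.0,-0.0015,0.003],[0.0,-0.0015,0.003]], "roll": [0,0,0,0], "claw": [0.02,0.02,0.02,0.02]}}

```text
clock: 12.5
position: [552.3, 8.9, 262.0]
ee_rot: [-0.632, 0.775, -0.0, -0.0]
contact_force: [-1.7, 3.3, 12.9]
gripper_width: 25.1
grasp_force: 61.6
```

Bottomed at 262 with a firm stop: fully home. I'll relax the downward bias and work out where the plunger's front is from the first view.

{"name": "carry_out", "arguments": {"slide": [[0.0,0.0,-0.002],[0.0,0.0,-0.0035],[0.0,0.0,-0.0035]], "roll": [0,0,0], "claw": [0.02,0.02,0.02]}}

```text
clock: 12.88
position: [552.3, 8.8, 262.2]
ee_rot: [-0.631, 0.776, 0.0, -0.0]
contact_force: [3.8, 1.7, -5.0]
gripper_width: 25.0
grasp_force: 59.5
```

```bash
python3 - <<'E'
from h import *
np.set_printoptions(precision=1,suppress=True)
w=dict(np.load('w1.npz'));u=np.array([np.cos(np.radians(78.2)),np.sin(np.radians(78.2))])
o=np.array([552.3,8.9]); n=np.array([-u[1],u[0]])
for c in range(183,222,2):
    P=np.array([bydepth(w,(c,r)) for r in range(120,160)]); m=P[:,2]>66
    k=P[m].copy(); a=(k[:,:2]-o)@u; b=(k[:,:2]-o)@n
    print(c,len(k),np.round(np.median(a),1),'across',b.min().round(1),b.max().round(1),'zmax',k[:,2].max().round(1))
s=read_state();print(s['position'],s['contact_force'],yaw())
E
```

```text
183 40 86.0 across -20.7 12.2 zmax 99.9
185 40 84.4 across -20.7 11.8 zmax 99.5
187 40 82.9 across -20.6 12.1 zmax 99.2
189 40 81.5 across -48.9 12.2 zmax 368.7
191 40 81.2 across -19.3 13.1 zmax 93.4
193 40 80.2 across -18.3 15.4 zmax 89.5
195 35 78.9 across -48.9 17.3 zmax 368.7
197 24 76.8 across -10.5 10.9 zmax 87.0
199 23 75.0 across -10.5 8.7 zmax 86.7
201 23 73.4 across -10.4 8.6 zmax 85.9
203 23 71.6 across -10.4 8.5 zmax 86.8
205 23 69.8 across -10.6 8.6 zmax 87.0
207 23 68.1 across -10.4 8.7 zmax 85.6
209 23 66.9 across -10.2 9.0 zmax 81.6
211 13 64.9 across -6.1 4.6 zmax 82.0
213 13 63.2 across -6.0 4.5 zmax 81.6
215 13 61.5 across -6.1 4.4 zmax 82.0
217 13 59.7 across -6.0 4.3 zmax 81.9
219 13 57.9 across -6.0 4.1 zmax 82.2
221 13 56.1 across -6.0 4.6 zmax 82.4
[552.3   8.8 262.2] [ 3.8  1.7 -5. ] -101.74792694279192
```

{"name": "carry_out", "arguments": {"slide": [[-0.004,-0.0005,0.0015],[-0.008,-0.0005,0.0015],[-0.012,-0.0005,0.0015],[-0.016,-0.0005,0.0015],[-0.02,-0.0005,0.0015],[-0.02,-0.0005,0.0015]], "roll": [0,0,0,0,0,0], "claw": [0.02,0.02,0.02,0.02,0.02,0.02]}}

```text
clock: 13.62
position: [556.6, 27.1, 262.1]
ee_rot: [-0.631, 0.776, -0.0, -0.002]
contact_force: [1.8, -5.1, 2.0]
gripper_width: 25.3
grasp_force: 60.8
```

{"name": "carry_out", "arguments": {"slide": [[-0.005,0.0,0.0],[-0.01,0.0,0.0],[-0.015,0.0,0.0],[-0.02,0.0,0.0],[-0.025,0.0,0.0],[-0.025,0.0,0.0]], "roll": [0,0,0,0,0,0], "claw": [0.02,0.02,0.02,0.02,0.02,0.02]}}

```text
clock: 14.38
position: [561.8, 51.7, 262.1]
ee_rot: [-0.631, 0.776, -0.0, -0.002]
contact_force: [2.3, -4.4, 2.9]
gripper_width: 25.1
grasp_force: 60.7
```

```bash
cat >> h.py <<'E'
def av(n=10):
    "averaged reading; camera calls advance time"
    P=[];F=[]
    for _ in range(n):
        s=read_state();P.append(s['position']);F.append(s['contact_force']);get_image('wrist')
    P=np.mean(P,0);F=np.mean(F,0);u=np.array([np.cos(np.radians(78.2)),np.sin(np.radians(78.2))])
    print('pos',P.round(2),'along',((P[:2]-[552.3,8.9])@u).round(2),'across',((P[:2]-[552.3,8.9])@[-u[1],u[0]]).round(2),'F',F.round(1),'Falong',(F[:2]@u).round(2),'Facross',(F[:2]@[-u[1],u[0]]).round(2))
E
python3 -c "
from h import *
av(6)"
```

```text
pos [561.72  51.65 262.1 ] along 43.78 across -0.48 F [ 2.4 -4.4  2.7] Falong -3.86 Facross -3.26
```

{"name": "carry_out", "arguments": {"slide": [[-0.002,-0.0006,0.0],[-0.004,-0.0006,0.0],[-0.004,-0.0006,0.0]], "roll": [0,0,0], "claw": [0.02,0.02,0.02]}}

```text
clock: 15.05
position: [562.8, 55.0, 262.1]
ee_rot: [-0.631, 0.776, -0.0, -0.003]
contact_force: [0.8, -7.2, 3.5]
gripper_width: 24.9
grasp_force: 60.8
```

```bash
python3 -c "
from h import *
av(6)"
```

```text
pos [562.77  55.01 262.1 ] along 47.27 across -0.82 F [ 0.7 -6.5  3.8] Falong -6.19 Facross -1.97
```

{"name": "carry_out", "arguments": {"slide": [[-0.001,0.0,0.0],[-0.002,0.0,0.0],[-0.002,0.0,0.0]], "roll": [0,0,0], "claw": [0.02,0.02,0.02]}}

```text
clock: 15.72
position: [563.2, 56.8, 262.1]
ee_rot: [-0.631, 0.776, -0.0, -0.003]
contact_force: [1.5, -7.1, 3.9]
gripper_width: 25.1
grasp_force: 60.8
```

```bash
python3 -c "
from h import *
av(6)"
```

```text
pos [563.17  56.82 262.09] along 49.13 across -0.84 F [ 0.9 -6.7  3.9] Falong -6.37 Facross -2.27
```

{"name": "carry_out", "arguments": {"slide": [[-0.0005,0.0,0.0],[-0.001,0.0,0.0],[-0.001,0.0,0.0]], "roll": [0,0,0], "claw": [0.02,0.02,0.02]}}

```text
clock: 16.4
position: [563.4, 57.7, 262.1]
ee_rot: [-0.631, 0.776, -0.0, -0.003]
contact_force: [0.3, -7.6, 3.9]
gripper_width: 24.8
grasp_force: 60.8
```

```bash
python3 -c "
from h import *
av(6)"
```

```text
pos [563.36  57.73 262.1 ] along 50.06 across -0.85 F [ 0.7 -7.1  3.9] Falong -6.8 Facross -2.18
```

The force pattern is ambiguous: there was a jump between 44 and 47 mm, while vision puts the touch at ~52 mm. I'll release, since the clip stays put, and look at the gap from above.

{"name": "carry_out", "arguments": {"slide": [[0.0,0.0,0.0],[0.0,0.0,0.0],[0.0,0.0,0.0],[0.0,0.0,-0.03],[0.0,0.0,-0.08],[-0.04,0.0,-0.11],[-0.09,0.0,-0.11],[-0.09,0.0,-0.11]], "roll": [0,0,0,0,0,0,0,0], "claw": [0.04,0.045,0.045,0.045,0.045,0.045,0.045,0.045]}}

```text
clock: 17.7
position: [582.5, 150.4, 371.6]
ee_rot: [-0.633, 0.774, 0.0, 0.0]
contact_force: [-0.6, -1.0, 0.2]
gripper_width: 45.0
grasp_force: 0.0
```

```bash
python3 - <<'E'
from h import *
s=read_state();d=cam('wrist');print(s['clock'],s['position'],yaw(),s['contact_force'])
np.savez('w4.npz',**{k:d[k] for k in('img','z_map','mtx','k1','W')})
cv2.imwrite('pics/w4.png',cv2.resize(d['img'][:,:,::-1],(800,600),interpolation=cv2.INTER_CUBIC))
E
```

```text
17.7 [582.52170004 150.4130804  371.63719116] -101.59387710425501 [-0.58958407 -1.0325853   0.22712471]
```

View pics/w4.png

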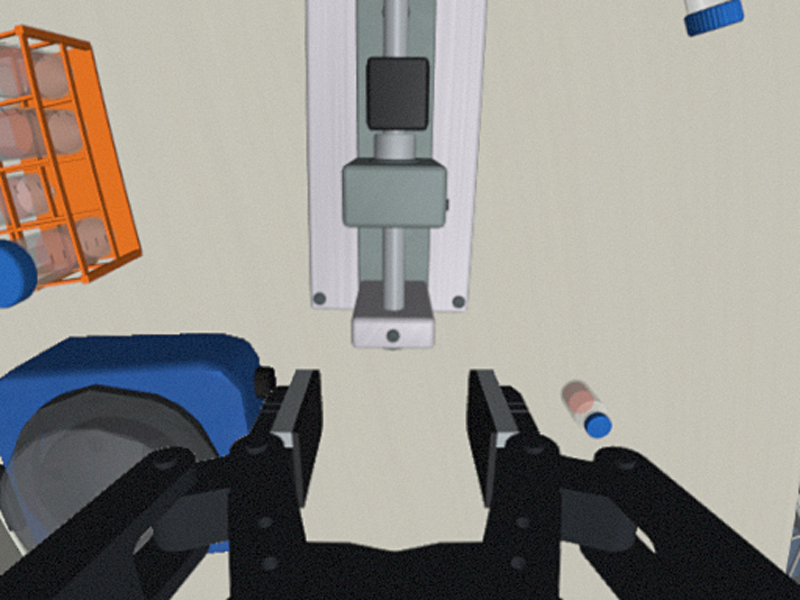

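The clip sits upright on the rod at (397,93), its front edge at row ~131. The sleeve (393,145) lies between it and the switch block, whose edge is at row ~160. I'll measure the sleeve's visible length.

```bash
python3 - <<'E'
from h import *
np.set_printoptions(precision=1,suppress=True,linewidth=150)
w=dict(np.load('w4.npz'));u=np.array([np.cos(np.radians(78.2)),np.sin(np.radians(78.2))]);o=np.array([552.3,8.9])
g=w['img'].mean(2)
for r in range(30,150,1):
    p=np.median([bydepth(w,(c,r)) for c in (250,251,252,253)],0)
    if r<42 or 78<r<112 or r>138: print(r,int(g[r,249:255].mean()),'along',((p[:2]-o)@u).round(1),'z',p[2].round(1), end=' | ')
c=w['W'][:3,3];print('\ncam along',(c[:2]-o)@u,c[2])
P=np.array([bydepth(w,(c,r)) for r in range(30,90) for c in range(225,285)]);T=P[(P[:,2]>108)&(P[:,2]<125)]
print(cv2.minAreaRect(T[:,:2].astype(np.float32)),T.mean(0),(T.mean(0)[:2]-o)@u,np.percentile((T[:,:2]-o)@u,[1,99]))
E
```

```text
30 169 along 27.2 z 80.6 | 31 168 along 27.8 z 80.5 | 32 169 along 28.6 z 81.0 | 33 170 along 29.4 z 82.1 | 34 171 along 30.0 z 81.1 | 35 163 along 30.6 z 80.3 | 36 104 along 31.4 z 81.2 | 37 38 along 36.4 z 113.6 | 38 48 along 37.1 z 114.6 | 39 58 along 37.8 z 115.1 | 40 59 along 38.4 z 115.3 | 41 56 along 39.0 z 115.1 | 79 61 along 62.9 z 115.6 | 80 59 along 63.5 z 114.5 | 81 47 along 64.2 z 115.3 | 82 39 along 64.8 z 115.2 | 83 108 along 65.4 z 113.8 | 84 159 along 66.1 z 81.3 | 85 157 along 66.8 z 81.2 | 86 160 along 67.4 z 84.1 | 87 171 along 68.3 z 84.9 | 88 172 along 69.0 z 84.7 | 89 173 along 69.7 z 84.7 | 90 171 along 70.4 z 85.5 | 91 173 along 71.2 z 85.2 | 92 174 along 71.9 z 85.6 | 93 174 along 72.7 z 85.9 | 94 175 along 73.4 z 85.7 | 95 175 along 74.1 z 84.7 | 96 176 along 74.9 z 85.6 | 97 176 along 75.6 z 85.4 | 98 176 along 76.4 z 85.2 | 99 179 along 77.1 z 85.8 | 100 182 along 77.9 z 84.7 | 101 159 along 78.6 z 85.8 | 102 91 along 79.3 z 87.6 | 103 81 along 80.0 z 87.6 | 104 72 along 80.7 z 88.0 | 105 63 along 81.3 z 89.9 | 106 96 along 81.8 z 95.3 | 107 114 along 82.3 z 96.8 | 108 126 along 83.1 z 96.5 | 109 137 along 83.7 z 98.0 | 110 143 along 84.4 z 98.8 | 111 142 along 85.1 z 98.0 | 139 139 along 105.8 z 97.5 | 140 141 along 106.2 z 98.7 | 141 140 along 107.1 z 98.1 | 142 137 along 107.9 z 98.4 | 143 127 along 108.6 z 98.3 | 144 111 along 109.4 z 98.2 | 145 120 along 110.3 z 96.9 | 146 155 along 111.3 z 95.4 | 147 175 along 114.8 z 81.3 | 148 172 along 115.5 z 81.1 | 149 172 along 116.2 z 82.3 | 
cam along 66.2605737064934 340.8758826556869
((562.1424560546875, 59.14410400390625), (29.750125885009766, 26.945938110351562), 78.47948455810547) [562.2  58.8 114.7] 50.86687266100885 [36.4 65.5]
```

The sleeve still stands out its full 14 mm (along 67.1 to 81). The clip's front is at ~65.5, so there is about 1.5 mm to the touch, and the earlier force was friction only. The clip's top is at z 115, so it is fully home. I'll regrip and push about 6.5 mm more.

{"name": "carry_out", "arguments": {"slide": [[0.045,0.0,0.0],[0.09,0.0,0.0],[0.09,0.0,0.05],[0.09,0.0,0.09],[0.09,0.0,0.108],[0.09,0.0,0.108],[0.09,0.0,0.108],[0.09,0.0,0.108]], "roll": [0,0,0,0,0,0,0,0], "claw": [0.045,0.045,0.045,0.045,0.045,0.02,0.02,0.02]}}

```text
clock: 18.75
position: [563.3, 58.7, 262.9]
ee_rot: [-0.631, 0.776, 0.001, -0.001]
contact_force: [0.4, -2.7, -9.8]
gripper_width: 24.7
grasp_force: 60.9
```

```bash
python3 -c "
from h import *
av(6);s=read_state();print(s['gripper_width'],s['grasp_force'],s['clock'])"
```

```text
pos [563.32  58.84 263.02] along 51.13 across -0.58 F [ 0.1 -3.5 -9.8] Falong -3.42 Facross -0.81
24.825959082276736 60.89163422584534 19.05
```

{"name": "carry_out", "arguments": {"slide": [[0.0,0.0,0.002],[0.0,0.0,0.0035],[-0.001,0.0,0.004],[-0.001,0.0,0.004]], "roll": [0,0,0,0], "claw": [0.02,0.02,0.02,0.02]}}

```text
clock: 19.55
position: [564.0, 59.9, 262.5]
ee_rot: [-0.632, 0.775, -0.001, -0.001]
contact_force: [-5.4, -6.6, 6.9]
gripper_width: 24.5
grasp_force: 63.2
```

```bash
python3 -c "
from h import *
av(5)"
```

```text
pos [563.99  59.88 262.46] along 52.3 across -1.02 F [-6.3 -6.   6. ] Falong -7.17 Facross 4.9
```

{"name": "carry_out", "arguments": {"slide": [[-0.001,0.0,0.0],[-0.002,0.0,0.0],[-0.002,0.0,0.0]], "roll": [0,0,0], "claw": [0.02,0.02,0.02]}}

```text
clock: 20.18
position: [564.5, 61.1, 262.5]
ee_rot: [-0.632, 0.775, -0.001, -0.001]
contact_force: [-5.4, -9.4, 5.1]
gripper_width: 25.1
grasp_force: 63.0
```

```bash
python3 -c "
from h import *
av(5)"
```

```text
pos [564.48  61.11 262.48] along 53.59 across -1.25 F [-5.4 -9.3  5.7] Falong -10.24 Facross 3.33
```

{"name": "carry_out", "arguments": {"slide": [[-0.001,0.001,0.0],[-0.002,0.001,-0.001],[-0.0025,0.001,-0.001],[-0.0025,0.001,-0.001]], "roll": [0,0,0,0], "claw": [0.02,0.02,0.02,0.02]}}

```text
clock: 20.92
position: [564.6, 64.1, 262.6]
ee_rot: [-0.631, 0.775, -0.001, -0.0]
contact_force: [-1.7, -8.5, -1.0]
gripper_width: 25.1
grasp_force: 62.0
```

```bash
python3 -c "
from h import *
av(5)"
```

```text
pos [564.61  64.06 262.56] along 56.52 across -0.77 F [-1.7 -8.8 -0.5] Falong -8.98 Facross -0.13
```

{"name": "carry_out", "arguments": {"slide": [[0.0015,0.0,0.0],[0.0025,0.0,0.0],[0.0025,0.0,0.0],[0.0025,0.0,0.0],[0.0025,0.0,0.0]], "roll": [0,0,0,0,0], "claw": [0.02,0.02,0.02,0.045,0.045]}}

```text
clock: 21.8
position: [564.4, 63.1, 261.1]
ee_rot: [-0.631, 0.775, -0.001, 0.001]
contact_force: [-0.6, 0.4, -0.5]
gripper_width: 45.0
grasp_force: 0.0
```

{"name": "carry_out", "arguments": {"slide": [[0.0,0.0,0.0],[0.0,0.0,-0.03],[0.0,0.0,-0.08],[-0.04,0.0,-0.11],[-0.09,0.0,-0.11],[-0.09,0.0,-0.11],[-0.09,0.0,-0.11]], "roll": [0,0,0,0,0,0,0], "claw": [0.045,0.045,0.045,0.045,0.045,0.045,0.045]}}

```text
clock: 22.68
position: [581.8, 150.7, 370.1]
ee_rot: [-0.631, 0.776, 0.0, -0.001]
contact_force: [-0.1, -0.4, 0.7]
gripper_width: 45.1
grasp_force: 0.0
```

```bash
cat > look.py <<'E'
from h import *
import sys
w=cam('wrist');np.savez(sys.argv[1]+'.npz',**{k:w[k] for k in('img','z_map','mtx','k1','W')})
u=np.array([np.cos(np.radians(78.2)),np.sin(np.radians(78.2))]);o=np.array([552.3,8.9]);g=w['img'].mean(2)
for r in range(70,125):
    p=np.median([bydepth(w,(c,r)) for c in (249,250,251,252,253)],0);a=(p[:2]-o)@u
    if 60<a<88: print(r,int(g[r,249:255].mean()),a.round(1),p[2].round(1),end=' | ')
P=np.array([bydepth(w,(c,r)) for r in range(30,110) for c in range(225,285)]);q=(P[:,:2]-o)@u
T=P[(P[:,2]>108)&(P[:,2]<125)];B=q[(P[:,2]>96)&(P[:,2]<100)]
print('\n',cv2.minAreaRect(T[:,:2].astype(np.float32)),T.mean(0),(T.mean(0)[:2]-o)@u,np.percentile((T[:,:2]-o)@u,[1,99]),'block from',np.percentile(B,1),read_state()['clock'],read_state()['position'])
E
python3 look.py w5
```

```text
75 63 60.1 114.7 | 76 61 60.7 115.1 | 77 62 61.4 115.6 | 78 62 62.0 115.3 | 79 59 62.7 114.5 | 80 60 63.3 114.6 | 81 61 63.9 114.9 | 82 63 64.6 114.9 | 83 62 65.2 115.4 | 84 61 65.9 114.8 | 85 61 66.5 114.6 | 86 62 67.1 114.8 | 87 61 67.8 114.5 | 88 63 68.4 114.0 | 89 63 69.1 114.5 | 90 54 69.7 115.2 | 91 27 70.3 114.4 | 92 60 71.1 112.6 | 93 164 72.3 85.7 | 94 180 73.1 86.2 | 95 178 73.8 85.1 | 96 178 74.5 85.4 | 97 178 75.3 85.6 | 98 178 76.0 85.9 | 99 179 76.7 86.0 | 100 180 77.3 85.8 | 101 184 78.2 85.2 | 102 179 79.0 85.3 | 103 87 79.6 87.9 | 104 80 80.3 88.0 | 105 74 81.0 87.6 | 106 58 81.3 94.8 | 107 93 82.0 96.4 | 108 113 82.6 97.1 | 109 125 83.3 97.9 | 110 138 84.0 98.1 | 111 142 84.7 98.0 | 112 141 85.4 98.4 | 113 143 86.0 98.6 | 114 142 86.9 98.0 | 115 142 87.6 98.3 | 
 ((564.43212890625, 63.623050689697266), (30.087812423706055, 26.869348526000977), 78.52313232421875) [564.32273912  63.7227736  114.65400003] 56.12282792110173 [41.87644885 71.03575704] block from 81.64430075588766 22.725 [581.81797745 150.20225405 370.17407855]
```

The clip's front is at ~71.1 and the sleeve's free front was at ~67.1, so the plunger is in about 4 mm. I'll regrip for one last push of just over 1 mm.

{"name": "carry_out", "arguments": {"slide": [[0.045,0.0,0.0],[0.09,0.0,0.0],[0.09,0.0,0.05],[0.09,0.0,0.09],[0.09,0.0,0.109],[0.09,0.0,0.109],[0.09,0.0,0.109],[0.09,0.0,0.109]], "roll": [0,0,0,0,0,0,0,0], "claw": [0.045,0.045,0.045,0.045,0.045,0.02,0.02,0.02]}}

```text
clock: 23.72
position: [563.3, 61.4, 261.2]
ee_rot: [-0.631, 0.776, 0.0, -0.001]
contact_force: [2.9, -5.2, -8.9]
gripper_width: 24.9
grasp_force: 61.6
```

```bash
python3 -c "
from h import *
av(5)"
```

```text
pos [563.28  61.46 261.2 ] along 53.69 across 0.0 F [ 2.7 -4.9 -9.4] Falong -4.28 Facross -3.62
```

{"name": "carry_out", "arguments": {"slide": [[-0.0015,0.0,0.001],[-0.003,0.0,0.001],[-0.003,0.0,0.001]], "roll": [0,0,0], "claw": [0.02,0.02,0.02]}}

```text
clock: 24.35
position: [563.7, 63.9, 260.9]
ee_rot: [-0.631, 0.776, -0.0, -0.002]
contact_force: [0.2, -7.2, -4.7]
gripper_width: 25.0
grasp_force: 62.3
```

```bash
python3 -c "
from h import *
av(5)"
```

```text
pos [563.67  63.89 260.96] along 56.15 across 0.11 F [ 0.8 -7.2 -4.9] Falong -6.88 Facross -2.27
```

The grip offset along the rod differs this time, so I'll look before pushing any further.

{"name": "carry_out", "arguments": {"slide": [[0.001,0.0,0.001],[0.002,0.0,0.002],[0.002,0.0,0.002],[0.002,0.0,0.002],[0.002,0.0,0.002]], "roll": [0,0,0,0,0], "claw": [0.02,0.02,0.02,0.045,0.045]}}

```text
clock: 25.22
position: [564.4, 64.1, 259.5]
ee_rot: [-0.631, 0.776, -0.0, 0.002]
contact_force: [-0.2, 0.0, 0.2]
gripper_width: 45.2
grasp_force: 0.0
```

{"name": "carry_out", "arguments": {"slide": [[0.0,0.0,0.0],[0.0,0.0,-0.03],[0.0,0.0,-0.08],[-0.04,0.0,-0.11],[-0.09,0.0,-0.11],[-0.09,0.0,-0.11],[-0.09,0.0,-0.11]], "roll": [0,0,0,0,0,0,0], "claw": [0.045,0.045,0.045,0.045,0.045,0.045,0.045]}}

```text
clock: 26.1
position: [582.0, 151.7, 368.1]
ee_rot: [-0.631, 0.775, 0.0, -0.001]
contact_force: [-0.3, -0.3, -0.2]
gripper_width: 45.0
grasp_force: 0.0
```

```bash
python3 look.py w6; python3 - <<'E'
from h import *
w=dict(np.load('w6.npz'));cv2.imwrite('pics/w6.png',cv2.resize(w['img'][20:140,190:310,::-1],(600,600),interpolation=cv2.INTER_CUBIC))
E
```

```text
74 64 60.6 115.3 | 75 62 61.3 115.5 | 76 65 61.9 115.2 | 77 64 62.5 115.3 | 78 63 63.1 115.2 | 79 63 63.8 115.1 | 80 64 64.4 115.0 | 81 64 65.0 115.0 | 82 62 65.8 115.1 | 83 63 66.3 115.5 | 84 63 66.9 114.4 | 85 62 67.5 115.1 | 86 65 68.2 115.7 | 87 62 68.8 115.1 | 88 64 69.4 114.9 | 89 64 70.1 114.7 | 90 62 70.7 114.0 | 91 65 71.4 114.6 | 92 54 72.0 114.6 | 93 30 72.6 114.5 | 94 62 73.3 113.5 | 95 169 74.8 85.0 | 96 180 75.5 84.9 | 97 179 76.3 85.5 | 98 179 77.0 85.3 | 99 180 77.7 85.1 | 100 184 78.4 84.9 | 101 113 79.2 85.5 | 102 83 79.7 88.0 | 103 85 80.5 88.0 | 104 63 81.2 88.2 | 105 69 81.5 95.7 | 106 105 82.2 96.4 | 107 116 82.8 97.3 | 108 127 83.5 98.1 | 109 142 84.1 97.8 | 110 144 85.0 97.4 | 111 141 85.6 98.1 | 112 142 86.4 98.6 | 113 144 87.1 97.7 | 114 141 87.8 98.0 | 
 ((563.422119140625, 66.3165054321289), (29.97021484375, 26.95320701599121), 77.58345031738281) [563.48578947  66.18661138 114.6203351 ] 58.36344547397013 [43.71323327 73.32191396] block from 81.45703686824436 26.15 [581.9927051  151.22238909 368.16124121]
```

View pics/w6.png

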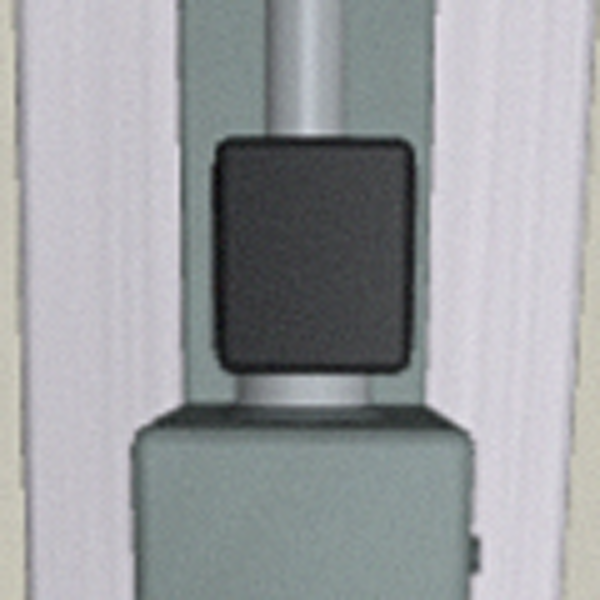

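The crop shows the clip square and upright, with the sleeve at rows 375-405 between it and the switch block. The clip moved 2.2 mm, so the plunger is in about 6.2 mm. That is a little past half, so I'll draw it back about 1.2 mm.

{"name": "carry_out", "arguments": {"slide": [[0.045,0.0,0.0],[0.088,0.0,0.0],[0.088,0.0,0.05],[0.088,0.0,0.09],[0.088,0.0,0.107],[0.088,0.0,0.107],[0.088,0.0,0.107],[0.088,0.0,0.107]], "roll": [0,0,0,0,0,0,0,0], "claw": [0.045,0.045,0.045,0.045,0.045,0.02,0.02,0.02]}}

```text
clock: 27.15
position: [563.9, 64.4, 261.1]
ee_rot: [-0.631, 0.776, 0.0, -0.001]
contact_force: [3.3, -4.5, -11.5]
gripper_width: 24.9
grasp_force: 60.7
```

```bash
python3 -c "
from h import *
av(5)"
```

```text
pos [563.87  64.47 261.06] along 56.76 across 0.04 F [  2.8  -5.  -10.6] Falong -4.28 Facross -3.74
```

{"name": "carry_out", "arguments": {"slide": [[0.001,0.0,0.001],[0.002,0.0,0.002],[0.002,0.0,0.002]], "roll": [0,0,0], "claw": [0.02,0.02,0.02]}}

```text
clock: 27.78
position: [563.7, 63.8, 260.8]
ee_rot: [-0.631, 0.776, 0.0, 0.0]
contact_force: [-4.0, 0.3, 3.4]
gripper_width: 25.2
grasp_force: 62.3
```

```bash
python3 -c "
from h import *
av(5)"
```

```text
pos [563.69  63.85 260.75] along 56.12 across 0.09 F [-5.1  0.5  4.9] Falong -0.51 Facross 5.09
```

{"name": "carry_out", "arguments": {"slide": [[0.001,0.0005,-0.0005],[0.0015,0.0005,-0.001],[0.0015,0.0005,-0.001]], "roll": [0,0,0], "claw": [0.02,0.02,0.02]}}

```text
clock: 28.4
position: [563.6, 62.9, 260.8]
ee_rot: [-0.631, 0.776, -0.0, 0.001]
contact_force: [-2.3, 3.8, -0.4]
gripper_width: 25.2
grasp_force: 61.8
```

```bash
python3 -c "
from h import *
av(5)"
```

```text
pos [563.59  62.72 260.8 ] along 54.99 across -0.04 F [-1.3  4.6 -0.7] Falong 4.21 Facross 2.17
```

{"name": "carry_out", "arguments": {"slide": [[-0.0007,0.0,0.0],[-0.0012,0.0,0.0],[-0.0012,0.0,0.0],[-0.0012,0.0,0.0],[-0.0012,0.0,0.0]], "roll": [0,0,0,0,0], "claw": [0.02,0.02,0.02,0.045,0.045]}}

```text
clock: 29.28
position: [563.2, 63.2, 260.8]
ee_rot: [-0.631, 0.776, 0.0, -0.0]
contact_force: [-0.1, -0.4, 0.3]
gripper_width: 45.2
grasp_force: 0.0
```

{"name": "carry_out", "arguments": {"slide": [[0.0,0.0,0.0],[0.0,0.0,-0.03],[0.0,0.0,-0.08],[-0.04,0.0,-0.109],[-0.09,0.0,-0.109],[-0.09,0.0,-0.109],[-0.09,0.0,-0.109]], "roll": [0,0,0,0,0,0,0], "claw": [0.045,0.045,0.045,0.045,0.045,0.045,0.045]}}

```text
clock: 30.15
position: [581.3, 151.4, 369.2]
ee_rot: [-0.631, 0.775, 0.0, -0.001]
contact_force: [0.1, -0.5, -0.3]
gripper_width: 45.1
grasp_force: 0.0
```

```bash
python3 look.py w7
```

```text
74 64 60.0 115.4 | 75 62 60.7 115.0 | 76 63 61.3 114.7 | 77 63 61.9 114.6 | 78 63 62.6 115.1 | 79 63 63.2 114.9 | 80 63 63.9 115.2 | 81 65 64.5 114.8 | 82 63 65.1 114.6 | 83 63 65.7 114.4 | 84 63 66.4 114.5 | 85 64 67.0 115.1 | 86 63 67.7 115.3 | 87 64 68.3 115.9 | 88 63 68.9 114.8 | 89 64 69.6 114.3 | 90 62 70.2 115.0 | 91 46 70.9 114.7 | 92 38 71.5 114.8 | 93 125 72.8 84.9 | 94 173 73.6 84.9 | 95 180 74.3 84.7 | 96 179 75.1 85.1 | 97 179 75.7 85.9 | 98 179 76.5 85.7 | 99 180 77.3 84.8 | 100 184 78.0 85.2 | 101 185 78.7 85.2 | 102 105 79.4 87.8 | 103 83 80.1 87.7 | 104 82 80.8 87.3 | 105 55 81.3 92.6 | 106 83 81.8 95.7 | 107 113 82.4 97.6 | 108 120 83.1 98.3 | 109 134 83.8 98.0 | 110 144 84.6 97.7 | 111 142 85.3 97.7 | 112 142 85.9 98.3 | 113 141 86.6 98.3 | 114 142 87.4 97.8 | 
 ((563.30615234375, 64.7802734375), (29.208955764770508, 26.82151985168457), 78.14099884033203) [563.36393293  64.66552395 114.67251357] 56.84958341108121 [42.52932012 71.52803567] block from 81.67614847394795 30.2 [581.32359632 150.97349182 369.27185974]
```

The plunger is now in about 4.6 mm. The clip is home (top at z 115) and the gripper is clear, so I'm handing in.

```bash
python3 -c "
from bench import *
print(job_done())"
```

```text
the job is handed in; nothing more can be done
None
```

The black clip is snapped fully home on the rod and holds the plunger in about 4.6 mm of 10 by camera measurement (roughly ±0.6 mm); I first pushed it to about 6.2 mm and drew it back, and the job is handed in (no verdict returned) with the gripper clear.

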